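Start and run down the clamp nut of a calculator display stand

TASK

Fasten the demo calculator's stand: set the blue wing nut upright on the threaded stud, turn it gently backward (anticlockwise from above) until you feel it drop into the thread start, then run it forward (clockwise) until the yellow clamp plate is pressed down fully or nearly so, and let go. Never force the nut against a stop or jam it down hard, and leave the other things on the counter where they are.

Things in the scene. Friction and masses are not known exactly. Their poses are not given: they have to be found in the camera images.
- nut_wings (a point): Blue wing nut, 59 mm high: round hub (38 mm across, 31 mm high), on it one straight wing bar 58 long, 10 thick, 28 high. This point is on the axis in the bar, 51 mm above the underside, 8 mm below the bar's top: grip here across the 10 mm (the hub begins 20 mm below). x along the bar, y across it, z up. Starts upright on the counter.
- nut: The same nut, 50 to 85 g; origin at the centre of its underside. Closed on top; from below a bore 28.6 mm wide and 27 mm deep with three small inward lugs, hidden, 0.5 mm above the underside. Held loosely (bar with play between the fingers) it can be turned and still drops under its own weight.
- stud_top (a point): Top centre of the fixed upright steel stud, 58 mm above the counter: a tapering nose (13 to 19 mm across, 8 mm high) on a thread 27 mm across, right-hand, three starts. Axes as the stand's. A nut not yet started perches on the thread's top, its wings point 43 mm above stud_top (3 mm more if it sits on a stop tooth).
- collar (a point): On the stud's axis, 8 mm below stud_top, at the thread's flat top. Every third of a turn, at angles not measured and new each time, it has a slot and a stop tooth. Turned forward, the perched nut jams on a tooth. Turned back by at most 2.2 rad it drops 6 to 7 mm (by luck at once); turned back further it meets the tooth's other face.
- thread (a point): On the stud's axis, 34 mm above the counter, at the thread's foot. From the drop the nut runs forward (clockwise), 25.5 mm down a turn (4.06 mm a rad): it meets the clamp plate within 1.3 rad and has it fully down, at a hard stop, 2.3 to 3 rad after the drop. Let go, it holds by friction.
- clamp (a joint): How far the yellow clamp plate round the stud (54 x 106 x 6 mm) is pressed down, in m: 0 up, 0.006 down on its stop. A spring lifts it with about 1.5 N at the top, 6 N at the bottom. It need not be quite on the stop: 4.5 mm and more is tight.
- stand: Grey stand, fixed: base plate 170 x 310 x 12 mm; origin on the counter under the stud's axis; y points from the stud to the calculator, which lies beyond y = 65 mm and is under 60 mm high. Nut and stand must not press on each other with more than 100 N (all contacts added; turning against a stop with 0.8 N m is near that): feel for the stops.
- clip_tin_center (a point): Bystander: round red paper-clip tin, 58 mm across, 27 mm high, centre. It stands loose near the nut.
- eraser_center (a point): Bystander: white eraser, 45 x 22 x 13 mm, centre, loose.
- tape_center (a point): Bystander: clear roll of tape lying flat, 56 mm across, 18 mm high, centre, loose.

How it is judged:
On the way:
1. the nut has dropped into the thread start, upright on the stud, before it is run down (z of nut_wings in the frame of stud_top between 0.0305 and 0.0395 m and horizontal distance between nut_wings and stud_top below 0.006 m and angle between nut_wings's own z axis and vertical below 0.12 rad and value of joint clamp below 0.003 m), for 0.05 s.
At the end, for the whole second after the job is handed in: The nut sits upright (within 0.1 rad) on the stud's axis (its wings point within 5 mm) and holds the clamp plate pressed down by more than 4.5 mm of its 6 mm (wings point under 29.2 mm above stud_top), at rest and let go (value of joint clamp above 0.0045 m and horizontal distance between nut_wings and stud_top below 0.005 m and angle between nut_wings's own z axis and vertical below 0.1 rad and z of nut_wings in the frame of stud_top below 0.0292 m and linear speed of nut below 0.01 m/s); the robot touches nothing.
It fails at once if the nut is forced: nut and stand press on each other with more than 100 N (contact force between nut and stand above 100 N).
It fails at once if a bystander is moved by more than 15 mm (distance of any of clip_tin_center, eraser_center, tape_center from where it was at the start of the episode above 0.015 m).
It also fails if it takes over 69 s, if anything falls off the work surface, if the arm or the gripper's body presses on something with over 40 N, if the wrist force passes 120 N, or if a joint passes its speed limit or range.

ROBOT

A 7-joint arm with a two-finger parallel gripper is mounted at the origin on the work surface. World frame = base frame: x ahead of the robot, y to its left, z up, the work surface at z = 0. Lengths are in m, angles in rad, forces in N, time in s.
With the tool pointing down it reaches from about 0.4 to 0.9 m from the base axis. Payload 5.6 kg.
Tool frame: the origin (TCP) lies midway between the tips of the shut fingers; the grasp point (between the pads) lies 19 mm behind it; z points along the fingers, y is the line along which they close (so a half turn about z gives the same grasp; the last joint's range is limited). The gripper opens to 92 mm and grips with 3 to 60 N. Pads are 20 mm wide; open, the fingers measure 128 mm over their backs; the gripper's body (75 mm by 189 mm) begins 69 mm behind the grasp point.
Start: joints at [-0.043, 0.468, -0.012, 1.603, 0.006, 1.071, -0.056], TCP at [0.65, -0, 0.215] pointing down, gripper open.
Joint ranges: [-2.53, 2.53], [-0.31, 2.02], [-1.57, 1.55], [0.28, 2.44], [-1.29, 4.43], [0.15, 1.84], [-2.92, 2.92]. Speed limits (rad/s): [2.57, 2.57, 3.14, 3.14, 3.14, 3.14, 3.14].

INTERFACE

Orientations are given as a 3x3 rotation matrix whose columns are the frame's x, y, z axes.
In Python, from station import env, effector, solver, viewer, workorder, search_frame, tip_of gives the robot as it stands. Calls block until the motion is done:
- env.reach(position, orientation): joint-space move of the TCP to a pose.
- env.movel(position, frame=None, rate=0.15): straight line of the TCP; frame=None keeps the orientation; rate is the mean speed in m/s.
- env.goto_joints(angles): joint-space move.
- effector.release() and effector.grasp(squeeze=None): open the fingers fully, or close them until they stop; squeeze is the grip in N (None keeps the last).
- env.pause(seconds).
- solver.inverse_kinematics(position, orientation): joint angles nearest the present ones, or None.
- env.sense(): the state.
- viewer.read_camera(name): name is "scene" or "side" or "wrist"; returns (picture, depth): 400x640x3 uint8, red, green, blue; 400x640 float32, m along the optical axis (not along the pixel's ray), 0 where there is no reading.
- viewer.camera_info(name): a dict with "intrinsics" (3x3 intrinsics, pixels), "eye" and "rotation" of the camera in the world; the wrist camera has in their place "T_tool_cam" (4x4, takes a point from camera to tool coordinates, whose origin is the TCP and whose axes are the flange's). Camera axes: x right, y up, looking along -z (the intrinsics and any distortion apply to the point x, -y, -z); pixel columns grow to the right and rows downward; lengths in m; the calibration is good to about 2 mm. A picture is of the moment at which its call begins: read the wrist's pose just before it. camera_info takes no time and is no camera call.
A pose or a line that the arm cannot do raises env.PlanningError and nothing moves.
- workorder.finish_job(): hands the job in; it is judged then, once.
Trained networks look in the newest picture that a camera, given by its name, has taken for a name from the list of things; names that differ only in an ending like _2 or _b are one class to them, and where a whole thing is asked for, a point or a joint stands for the part that bears it (a point fixed in the world has none). Each returns a list of dicts, best first, with "score" (0 to 1); they miss things now and then, are a little off and sometimes report something else, mostly with a low value. They report only what shows in the picture. A call takes as long as a camera call.
- search_frame(camera, name): "at" ([x, y, z] in m, in world coordinates, good to about 4 mm: the middle of the surface that is visible of it).
- tip_of(camera, name): "at" ([x, y, z] in m, in world coordinates, good to about 4 mm: a listed point, or the origin of a listed thing).
The state is a dict: "t": time; "joint_positions": joint angles; "joint_velocities": joint speeds; "tau": joint torques, N m; "ee_pos": TCP position; "tcp_rot": TCP orientation; "wrist_force": force on the tool from outside, world axes, zero at the start; "moment": the same for the moment, N m; "gripper_width": finger opening in m; "grasp_force": force on a finger pad.
Only numpy, scipy, OpenCV 4.12 (cv2) and the standard library are available. Lean on these libraries where they do the work, as an engineer would, in place of code of your own. Each camera call takes 0.05 s, during which the arm holds its last target. There are 200 camera calls.

## Working session

There is one attempt and no reset: what is moved stays moved. The work goes in short steps, each a Python script; the robot and the scene stay as the last script left them, time stands still between calls to the robot, and variables do not carry over. Pictures are saved under pics/ and viewed, at most 10 in all, crops included, and the job is handed in when it is done.

```bash
ls; mkdir -p pics; python3 - <<'E'
from station import env, effector, solver, viewer, workorder, search_frame, tip_of
import cv2,numpy as np
ims=[]
for c in("scene","side"):
    p,d=viewer.read_camera(c); ims.append(p)
    for n in("nut_wings","nut","stud_top","stand","clip_tin_center","eraser_center","tape_center"):
        print(c,n,[(np.round(r["at"],3).tolist(),round(r["score"],2)) for r in tip_of(c,n)[:2]])
cv2.imwrite("pics/a.png",cv2.cvtColor(cv2.resize(np.vstack(ims),(480,600)) if 0 else ims[0],cv2.COLOR_RGB2BGR))
cv2.imwrite("pics/b.png",cv2.cvtColor(ims[1],cv2.COLOR_RGB2BGR))
s=env.sense();print(s)
E
```

```text
pics
scene nut_wings [([0.486, -0.299, 0.05], 0.65), ([0.705, -0.114, 0.004], 0.54)]
scene nut [([0.482, -0.298, 0.002], 0.91)]
scene stud_top [([0.51, 0.015, 0.056], 0.68)]
scene stand [([0.51, 0.012, 0.05], 0.64), ([0.509, 0.014, 0.001], 0.59)]
scene clip_tin_center [([0.579, -0.249, 0.014], 0.79), ([0.485, -0.302, 0.002], 0.33)]
scene eraser_center [([0.704, -0.111, 0.005], 0.63)]
scene tape_center [([0.386, -0.103, 0.006], 0.76)]
side nut_wings [([0.487, -0.3, 0.052], 0.79)]
side nut [([0.484, -0.3, 0.002], 0.61)]
side stud_top [([0.509, 0.009, 0.058], 0.61)]
side stand []
side clip_tin_center [([0.575, -0.249, 0.013], 0.67)]
side eraser_center [([0.71, -0.112, 0.002], 0.48)]
side tape_center [([0.386, -0.108, 0.011], 0.82)]
{'t': 0.8, 'joint_positions': array([-0.04298016,  0.46745535, -0.01162037,  1.60268403,  0.00602526,
        1.07141942, -0.05631507]), 'joint_velocities': array([ 0.00088042, -0.00042382,  0.00135486,  0.00013039,  0.00100294,
       -0.00070264, -0.00019562]), 'tau': array([ 1.65945694e-04, -5.20359993e+01, -1.19231857e-02, -2.44044524e+01,
       -5.66371414e-02,  1.13230466e-02,  3.20828428e-05]), 'ee_pos': array([ 6.50013327e-01, -5.08338048e-05,  2.14627997e-01]), 'tcp_rot': array([[ 7.60725214e-05,  9.99999995e-01,  7.13861847e-05],
       [ 9.99999996e-01, -7.60689886e-05, -4.94904001e-05],
       [-4.94849695e-05,  7.13899493e-05, -9.99999996e-01]]), 'wrist_force': array([ 0.35461645, -0.23622577,  0.13019819]), 'moment': array([-0.00576219, -0.00069895,  0.04244251]), 'grasp_force': 0.0, 'gripper_width': 0.092090556996701}
```

View pics/a.png

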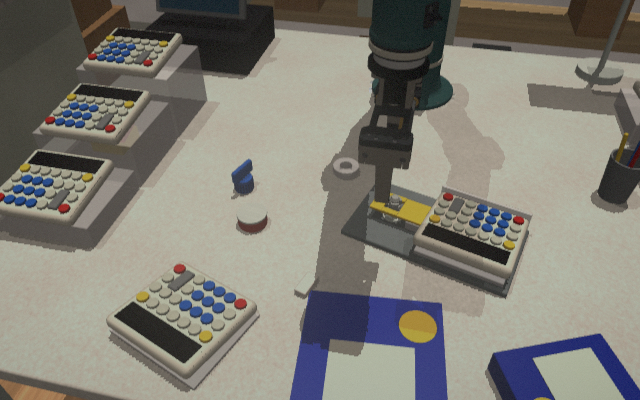

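```bash
python3 - <<'E'
from station import env, viewer
import numpy as np
for c in("scene","side","wrist"): print(c,viewer.camera_info(c))
E
```

```text
scene {'intrinsics': array([[508.01765597,   0.        , 324.53684549],
       [  0.        , 508.01765597, 196.93312538],
       [  0.        ,   0.        ,   1.        ]]), 'eye': array([1.22797142, 0.03867485, 0.6881929 ]), 'rotation': array([[-0.21908428, -0.64897091,  0.72858688],
       [ 0.97570499, -0.14675972,  0.16266946],
       [ 0.00135946,  0.74652418,  0.6653569 ]])}
side {'intrinsics': array([[378.95247172,   0.        , 322.95972936],
       [  0.        , 378.95247172, 206.31371573],
       [  0.        ,   0.        ,   1.        ]]), 'eye': array([ 0.2953915 , -0.56093451,  0.44823467]), 'rotation': array([[ 0.85302998,  0.30222189, -0.42544304],
       [-0.5217843 ,  0.47987646, -0.70530825],
       [-0.00899949,  0.82363858,  0.56704365]])}
wrist {'intrinsics': array([[335.90693283,   0.        , 319.13654996],
       [  0.        , 335.90693283, 199.38131112],
       [  0.        ,   0.        ,   1.        ]]), 'T_tool_cam': array([[ 8.32818475e-05,  9.69674802e-01,  2.44398797e-01,
         6.84309525e-02],
       [ 9.99999211e-01, -3.87039809e-04,  1.19485436e-03,
         8.96746881e-04],
       [ 1.25321223e-03,  2.44398505e-01, -9.69674069e-01,
        -1.68914817e-01],
       [ 0.00000000e+00,  0.00000000e+00,  0.00000000e+00,
         1.00000000e+00]])}
```

View pics/c.png

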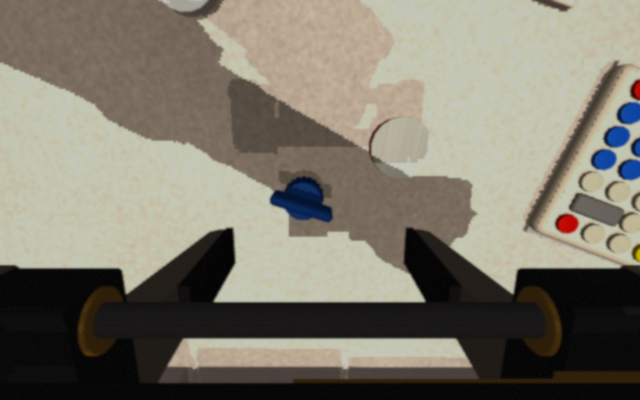

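```bash
python3 - <<'E'
from h import *
x,y=.4857,-.3006; r=R(np.deg2rad(162.26))
env.reach([x,y,.12],r); print(env.sense()["joint_positions"].round(2))
env.movel([x,y,.034],rate=.08)
print(env.sense()["wrist_force"].round(2))
effector.grasp(10); s=env.sense(); print(s["gripper_width"],s["grasp_force"],s["wrist_force"].round(2),s["t"])
env.movel([x,y,.17],rate=.15); s=env.sense(); print(s["gripper_width"],s["wrist_force"].round(2))
q=solver.inverse_kinematics([.51,.012,.17],R(np.pi/2)); print(q)
ya=np.pi/2+q[6]+.4
print("yaw",ya)
off=R(ya)[:,0]*-.06
env.reach([.51+off[0],.012+off[1],.17],R(ya))
s=env.sense(); print(s["joint_positions"].round(2),s["t"])
p,d,w=cloud(); save(p,"d.png"); np.savez("d.npz",p=p,d=d,w=w)
for n in("stud_top","collar","stand"): print(n,[(np.round(r["at"],4).tolist(),round(r["score"],2)) for r in tip_of("wrist",n)[:2]])
for lo,hi in((.052,.062),(.044,.062),(.036,.048),(.028,.036)):
    m=(d>0)&(w[...,2]>lo)&(w[...,2]<hi)&(np.hypot(w[...,0]-.51,w[...,1]-.012)<.03)
    q=w[m]
    if len(q)>5: print(lo,len(q),q.mean(0).round(4),cv2.minEnclosingCircle(q[:,:2].astype(np.float32)*1000))
E
```

```text
[ 0.64  0.46 -0.19  1.87  0.11  0.82  1.66]
[-0.15  0.73 -0.23]
0.00988595947983002 9.997097700834274 [ 0.16 -0.17 -0.51] 5.7083
0.009833783076195445 [ 0.45  0.68 -1.26]
[-3.60379284e-04  2.94113513e-01 -1.04483157e-01  1.97823737e+00
  3.95281767e-02  8.71140485e-01 -1.25849612e-01]
yaw 1.8449467144847174
[ 0.12  0.32 -0.11  1.94  0.05  0.88  0.26] 8.0417
stud_top [([0.5088, 0.0099, 0.0614], 0.89)]
collar [([0.5116, 0.0126, 0.0485], 0.74)]
stand [([0.5218, -0.0468, 0.1889], 0.67), ([0.5113, 0.0126, -0.0024], 0.56)]
0.052 390 [0.5097 0.0109 0.0555] ((510.05804443359375, 10.867156028747559), 13.103262901306152)
0.044 736 [0.5097 0.0109 0.0525] ((509.7588195800781, 10.757816314697266), 13.52528190612793)
0.036 2506 [0.5101 0.0133 0.0386] ((509.9983825683594, 11.997578620910645), 29.99778175354004)
0.028 33 [0.5095 0.0083 0.0347] ((509.40911865234375, 10.38496208190918), 21.73632049560547)
```

View pics/d.png

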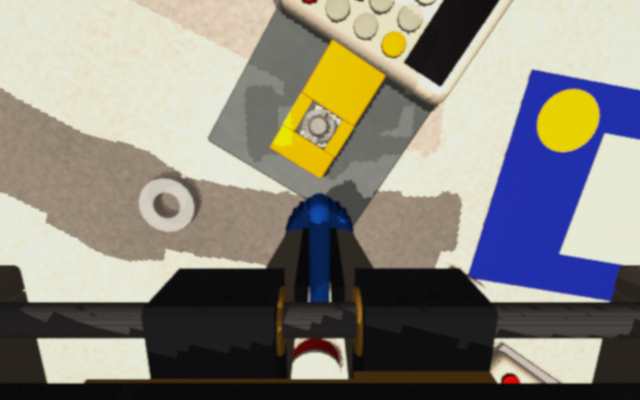

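```bash
python3 - <<'E'
from h import *
D=np.load("d.npz"); p,d,w=D["p"].astype(int),D["d"],D["w"]
s=env.sense(); t=(w-s["ee_pos"])@s["tcp_rot"]
b=(d>0)&(p[...,2]>p[...,0]+30)&(abs(t[...,0])<.05)&(abs(t[...,1])<.03)&(abs(t[...,2])<.06)
q=t[b]; print(len(q))
h=q[q[:,2]>.006]; br=q[q[:,2]<-.002]
print("hub",len(h),np.percentile(h[:,0],[50,90,99,100]).round(4),np.percentile(h[:,1],[1,50,99]).round(4),np.percentile(h[:,2],[1,50,99]).round(4))
top=q[(q[:,2]<.006)&(q[:,2]>-.0005)]; print("hubtop",len(top),top.max(0) if len(top) else 0)
print("bar",len(br),np.percentile(br[:,0],[50,90,99,100]).round(4),np.percentile(br[:,1],[1,50,99]).round(4))
# circle fit to outermost hub surface
from scipy.optimize import least_squares
for lo,hi in((.006,.015),(.015,.03)):
    k=h[(h[:,2]>lo)&(h[:,2]<hi)]; print(len(k), least_squares(lambda c:np.hypot(k[:,0]-c[0],k[:,1]-c[1])-.019,[0,0],loss='soft_l1',f_scale=.001).x.round(4) if len(k)>9 else '')
# stud fit
m=(d>0)&(w[...,2]>.051)&(w[...,2]<.062)&(np.hypot(w[...,0]-.51,w[...,1]-.011)<.02)
for lo,hi in((.0475,.0515),(.0515,.056),(.056,.063)):
    k=w[(d>0)&(w[...,2]>lo)&(w[...,2]<hi)&(np.hypot(w[...,0]-.51,w[...,1]-.011)<.02)]; print(lo,len(k),k.mean(0).round(4),((k.max(0)+k.min(0))/2).round(4),np.ptp(k,0).round(4))
E
```

```text
3076
hub 416 [0.0165 0.019  0.0197 0.0198] [-0.0171 -0.0052  0.0184] [0.0061 0.0135 0.0313]
hubtop 476 [0.02554003 0.0180886  0.00599853]
bar 2178 [0.0089 0.0277 0.0294 0.0297] [-0.0041  0.0006  0.0055]
238 [0.0006 0.0007]
170 [0.0008 0.0007]
0.0475 306 [0.5098 0.011  0.0491] [0.5101 0.0107 0.0495] [0.0262 0.0268 0.004 ]
0.0515 219 [0.5098 0.0111 0.0537] [0.5087 0.0126 0.0538] [0.0222 0.0223 0.0044]
0.056 196 [0.5097 0.0106 0.057 ] [0.5096 0.0106 0.0575] [0.0132 0.0134 0.003 ]
```

```bash
cat >> h.py <<'E'
XY=[.5092,.0099]
def step(z,ya,xy=None):
    xy=XY if xy is None else xy
    q=solver.inverse_kinematics([xy[0],xy[1],z],R(ya)); env.goto_joints(q); return q
def show(*a):
    s=env.sense(); print(*a,"t%.2f"%s["t"],"z%.4f"%s["ee_pos"][2],"xy",(s["ee_pos"][:2]*1e3).round(1),"F",s["wrist_force"].round(1),"Mz%.3f"%s["moment"][2],"M",s["moment"].round(2)[:2],"q7 %.2f"%s["joint_positions"][6],"w%.4f"%s["gripper_width"]); return s
E
python3 - <<'E'
from h import *
ya=2.085
env.reach([*XY,.13],R(ya)); show()
env.movel([*XY,.096],rate=.1); s=show(); f0=s["wrist_force"][2]
z=.096
while z>.0795:
    z-=.001; step(z,ya); s=show("%.4f"%z)
    if s["wrist_force"][2]-f0>3: break
E
```

```text
t8.62 z0.1293 xy [508.5  10.5] F [ 0.2 -0.1 -0.1] Mz-0.041 M [-0.03 -0.11] q7 0.35 w0.0097
t9.12 z0.0962 xy [509.6   9.3] F [-0.5 -0.1 -0.7] Mz0.041 M [ 0.04 -0.07] q7 0.34 w0.0097
0.0950 t9.37 z0.0955 xy [509.6   9.8] F [-0.6 -0.5 -0.4] Mz0.002 M [ 0.01 -0.01] q7 0.34 w0.0099
0.0940 t9.62 z0.0941 xy [509.2   9.9] F [ 0.5 -1.1 -0.9] Mz0.005 M [ 0.02 -0.08] q7 0.34 w0.0101
0.0930 t9.87 z0.0929 xy [509.1   9.9] F [ 0.3  0.4 -0.6] Mz0.031 M [ 0.01 -0.06] q7 0.33 w0.0103
0.0920 t10.12 z0.0919 xy [509.1   9.9] F [ 0.5  0.9 -1.1] Mz-0.023 M [ 0.05 -0.02] q7 0.33 w0.0097
0.0910 t10.37 z0.0909 xy [509.1   9.9] F [ 0.2 -0.3 -0.9] Mz0.045 M [ 0.07 -0.03] q7 0.33 w0.0098
0.0900 t10.62 z0.0899 xy [509.1   9.9] F [-0.2 -0.3 -1.2] Mz-0.031 M [ 0.01 -0.04] q7 0.33 w0.0096
0.0890 t10.87 z0.0889 xy [509.2   9.9] F [ 0.3  0.1 -1. ] Mz-0.005 M [ 0.07 -0.04] q7 0.33 w0.0100
0.0880 t11.12 z0.0879 xy [509.1   9.9] F [ 0.8 -0.2 -0.7] Mz-0.008 M [ 0.02 -0.04] q7 0.33 w0.0099
0.0870 t11.37 z0.0869 xy [509.1   9.9] F [-0.1  0.3 -0.1] Mz0.015 M [-0.01 -0.04] q7 0.33 w0.0101
0.0860 t11.62 z0.0859 xy [509.1   9.9] F [ 1.3  0.3 -1. ] Mz0.004 M [ 0.05 -0.01] q7 0.33 w0.0101
0.0850 t11.87 z0.0849 xy [509.2   9.9] F [ 0.5  0.  -0.3] Mz-0.030 M [-0.   -0.05] q7 0.33 w0.0099
0.0840 t12.12 z0.0840 xy [509.2   9.9] F [ 0.6  0.3 -0.3] Mz0.019 M [ 0.02 -0.01] q7 0.33 w0.0101
0.0830 t12.37 z0.0832 xy [509.4   9.9] F [-0.8  0.1  0.5] Mz-0.027 M [ 0.03 -0.01] q7 0.33 w0.0101
0.0820 t12.62 z0.0828 xy [509.6   9.9] F [-2.1  0.1  7.7] Mz0.002 M [-0.07  0.43] q7 0.33 w0.0099
```

```bash
python3 - <<'E'
from h import *
ya=2.085
step(.0835,ya); show()
effector.release(); env.pause(.2); show("rel")
effector.grasp(8); s=show("grip")
f0=-.7; z=.0832
for i in range(40):
    f=s["wrist_force"][2]-f0
    z-=np.clip((2.5-f)*.0002,-.0006,.0005)
    if f>0.8: ya+=.08
    if s["joint_positions"][6]>2.7: break
    step(z,ya); s=show("%.4f"%z,"%.2f"%ya)
    if abs(s["moment"][2])>.15 or s["ee_pos"][2]<.0785 or s["wrist_force"][2]>9: break
E
```

```text
t12.87 z0.0834 xy [509.1   9.9] F [-0.7 -0.7 -1.3] Mz0.013 M [ 0.03 -0.04] q7 0.33 w0.0102
rel t14.32 z0.0835 xy [509.2   9.9] F [-0.  -0.6  0. ] Mz0.022 M [ 0.02 -0.05] q7 0.33 w0.0919
grip t15.53 z0.0835 xy [509.2   9.9] F [ 0.7 -0.7 -0.2] Mz0.034 M [-0.04 -0.04] q7 0.33 w0.0104
0.0828 2.08 t15.78 z0.0832 xy [509.3   9.9] F [-2.1  0.2  4.9] Mz-0.003 M [-0.05  0.32] q7 0.33 w0.0097
0.0834 2.17 t16.03 z0.0834 xy [509.3   9.8] F [-0.1 -0.3  1.7] Mz0.028 M [ 0.05 -0.05] q7 0.40 w0.0100
0.0834 2.25 t16.28 z0.0834 xy [509.4   9.9] F [-0.1 -0.6  2.2] Mz0.024 M [ 0.08 -0.02] q7 0.47 w0.0097
0.0835 2.33 t16.53 z0.0834 xy [509.2   9.9] F [0.1 0.4 0.1] Mz0.003 M [-0.03 -0.1 ] q7 0.53 w0.0102
0.0831 2.41 t16.78 z0.0830 xy [509.1   9.9] F [ 0.5 -0.   0.1] Mz-0.015 M [ 0.07 -0.15] q7 0.60 w0.0103
0.0828 2.49 t17.03 z0.0826 xy [509.    9.9] F [-0.3  0.  -1.3] Mz-0.008 M [ 0.09 -0.13] q7 0.67 w0.0103
0.0823 2.49 t17.28 z0.0822 xy [509.1   9.9] F [-0.7 -0.3 -0.7] Mz-0.019 M [ 0.05 -0.1 ] q7 0.67 w0.0097
0.0818 2.49 t17.53 z0.0818 xy [509.2  10. ] F [ 0.4 -0.  -1. ] Mz-0.043 M [ 0.16 -0.13] q7 0.67 
[... 236 characters left out ...]
.0803 xy [509.2  10. ] F [ 0.1  0.5 -0. ] Mz-0.017 M [ 0.31 -0.09] q7 0.67 w0.0099
0.0799 2.49 t18.53 z0.0800 xy [509.3  10. ] F [0.6 1.  1.4] Mz0.010 M [ 0.36 -0.07] q7 0.67 w0.0099
0.0799 2.57 t18.78 z0.0797 xy [509.    9.6] F [-0.4  0.2 -0.1] Mz-0.027 M [ 0.12 -0.  ] q7 0.74 w0.0101
0.0795 2.57 t19.03 z0.0794 xy [509.1   9.7] F [-0.5 -0.3  0. ] Mz0.025 M [ 0.06 -0.04] q7 0.74 w0.0096
0.0791 2.57 t19.28 z0.0791 xy [509.2   9.9] F [-0.7 -0.3 -1.3] Mz0.057 M [ 0.1  -0.07] q7 0.74 w0.0103
0.0786 2.57 t19.53 z0.0786 xy [509.2   9.9] F [-0.5  0.1 -0.1] Mz-0.037 M [ 0.05 -0.11] q7 0.74 w0.0100
0.0783 2.57 t19.78 z0.0782 xy [509.2   9.9] F [ 1.1  0.6 -0.7] Mz-0.001 M [ 0.05 -0.03] q7 0.74 w0.0097
```

```bash
python3 - <<'E'
from h import *
ya=2.565; z=.0783
while z>.0745:
    z-=.0005; step(z,ya); s=show("%.4f"%z)
    if s["wrist_force"][2]>3: break
E
```

```text
0.0778 t20.03 z0.0778 xy [509.2   9.9] F [-0.2  0.1 -0.8] Mz0.012 M [ 0.05 -0.02] q7 0.74 w0.0099
0.0773 t20.28 z0.0773 xy [509.2   9.9] F [ 0.2  0.3 -1.4] Mz0.034 M [ 0.08 -0.06] q7 0.74 w0.0098
0.0768 t20.53 z0.0768 xy [509.2   9.9] F [-0.  -0.4 -0.1] Mz-0.001 M [ 0.03 -0.05] q7 0.74 w0.0102
0.0763 t20.78 z0.0763 xy [509.2   9.9] F [-0.6 -0.8  0.4] Mz-0.009 M [ 0.05 -0.1 ] q7 0.74 w0.0097
0.0758 t21.03 z0.0760 xy [509.3   9.9] F [-0.1  0.2  1.3] Mz0.035 M [0.08 0.07] q7 0.74 w0.0100
0.0753 t21.28 z0.0758 xy [509.4   9.9] F [-0.7  0.5  5.6] Mz-0.011 M [-0.04  0.3 ] q7 0.74 w0.0102
```

```bash
python3 - <<'E'
from h import *
ya0=ya=2.565; z0=.0760; adj=0
effector.grasp(10); f0=-.5
hist=[]
while ya0-ya<2.95:
    d=ya0-ya; ya-=.1 if d<1.9 else .06
    step(z0-.00406*(ya0-ya)+adj,ya); s=show("%.2f"%(ya0-ya),"adj%.4f"%adj)
    f=s["wrist_force"][2]-f0
    if f>2: adj+=min(.0003,(f-2)*1e-4)
    if f<-2: adj-=min(.0003,(-f-2)*1e-4)
    m=abs(s["moment"][2])
    if m>.2 or abs(f)>12 or s["gripper_width"]>.0112: print("stop"); break
E
```

```text
0.10 adj0.0000 t21.75 z0.0756 xy [509.3  10. ] F [ 0.6 -0.4  1.8] Mz-0.066 M [ 0.07 -0.05] q7 0.65 w0.0096
0.20 adj0.0000 t22.00 z0.0752 xy [509.3  10.1] F [ 0.7 -0.4  0.6] Mz-0.000 M [ 0.1  -0.08] q7 0.57 w0.0098
0.30 adj0.0000 t22.25 z0.0748 xy [509.2  10. ] F [ 0.1  0.4 -0.2] Mz-0.032 M [ 0.05 -0.08] q7 0.49 w0.0098
0.40 adj0.0000 t22.50 z0.0744 xy [509.2  10. ] F [0.1 0.7 1.2] Mz-0.027 M [ 0.11 -0.05] q7 0.40 w0.0101
0.50 adj0.0000 t22.75 z0.0740 xy [509.2  10. ] F [ 0.1  0.5 -0. ] Mz-0.041 M [ 0.11 -0.04] q7 0.32 w0.0100
0.60 adj0.0000 t23.00 z0.0736 xy [509.1   9.9] F [-0.2 -0.4  0.2] Mz0.009 M [ 0.05 -0.04] q7 0.23 w0.0098
0.70 adj0.0000 t23.25 z0.0732 xy [509.2   9.9] F [-0.1  0.3  1.8] Mz-0.016 M [ 0.01 -0.05] q7 0.15 w0.0099
0.80 adj0.0001 t23.50 z0.0729 xy [509.3   9.9] F [-0.7  0.2  1.9] Mz0.035 M [-0.01 -0.09] q7 0.06 w0.0095
0.90 adj0.0001 t23.75 z0.0725 xy [509.3   9.9] F [ 0.  -0.1  2.3] Mz-0.012 M [ 0.02 -0.08] q7 -0.02 w0.0099
1.00 adj0.0002 t24.00 z0.0721 xy [509.2   9.9] F [0.4 0.2 1.3] Mz-0.019 M [-0.03 -0.07] q7 -0.11 w0.0102
1.10 adj0.0002 t24.25 z0.0718 xy [50
[... 1701 characters left out ...]
 10. ] F [-1.2  2.2  0.1] Mz-0.070 M [0.4  0.51] q7 -1.26 w0.0101
2.44 adj0.0024 t28.50 z0.0683 xy [508.9   9.9] F [-1.7  2.  -0.5] Mz-0.129 M [0.4  0.56] q7 -1.31 w0.0096
2.50 adj0.0024 t28.75 z0.0681 xy [509.  10.] F [-2.1  2.  -0. ] Mz-0.031 M [0.49 0.57] q7 -1.36 w0.0098
2.56 adj0.0024 t29.00 z0.0679 xy [509.    9.9] F [-1.7  1.3 -0.6] Mz-0.089 M [0.55 0.61] q7 -1.41 w0.0099
2.62 adj0.0024 t29.25 z0.0677 xy [509.    9.9] F [-2.1  2.  -0.6] Mz-0.070 M [0.59 0.68] q7 -1.46 w0.0102
2.68 adj0.0024 t29.50 z0.0676 xy [509.  10.] F [-3.6  2.8  2.4] Mz0.078 M [0.5  0.95] q7 -1.51 w0.0101
2.74 adj0.0025 t29.75 z0.0675 xy [509.1  10. ] F [-3.6  2.   4.5] Mz0.213 M [0.5  1.12] q7 -1.56 w0.0100
stop
```

```bash
python3 - <<'E'
from h import *
effector.release(); show()
env.movel([*XY,.15],rate=.15); show()
p,d,w=cloud(); save(p,"e.png"); np.savez("e.npz",p=p,d=d,w=w)
for n in("nut_wings","nut","clamp"): print(n,[(np.round(r["at"],4).tolist(),round(r["score"],2)) for r in tip_of("wrist",n)[:2]])
b=(p[...,2].astype(int)>p[...,0]+40)&(d>0)&(np.hypot(w[...,0]-.51,w[...,1]-.011)<.035)
q=w[b&(w[...,2]>.078)]; print(len(q),q.max(0),np.percentile(q[:,2],[5,50,95]),q.mean(0)); print(cv2.minAreaRect(q[:,:2].astype(np.float32)*1000))
h=w[b&(w[...,2]<.075)&(w[...,2]>.06)]; print("hubtop",len(h),h.mean(0) if len(h) else 0)
pi=p.astype(int); ym=(d>0)&(pi[...,0]>pi[...,2]+70)&(pi[...,1]>pi[...,2]+50)&(np.hypot(w[...,0]-.51,w[...,1]-.011)<.06); yy=w[ym]; print("plate z",len(yy),np.percentile(yy[:,2],[10,50,90]))
q2=w[b&(w[...,2]>.083)]; A=np.c_[q2[:,:2]-q2[:,:2].mean(0),np.ones(len(q2))]; print("top plane",len(q2),np.linalg.lstsq(A,q2[:,2],rcond=None)[0])
p,_=viewer.read_camera("side"); save(cv2.resize(p[110:230,330:490],(640,480)),"f.png")
E
```

```text
t31.00 z0.0673 xy [509.2   9.9] F [-0.3  0.2 -0.1] Mz-0.002 M [0.04 0.11] q7 -1.56 w0.0918
t31.70 z0.1495 xy [508.7  10. ] F [-0.5 -0.3 -0.2] Mz0.003 M [0.08 0.07] q7 -1.64 w0.0920
nut_wings [([0.5059, 0.0077, 0.0837], 0.83)]
nut [([0.5084, 0.0104, 0.0327], 0.84)]Traceback (most recent call last):
  File "<stdin>", line 5, in <module>
ValueError: it knows: clip_tin_center, collar, eraser_center, nut, nut_wings, stand, stud_top, tape_center, thread
```

View pics/e.png

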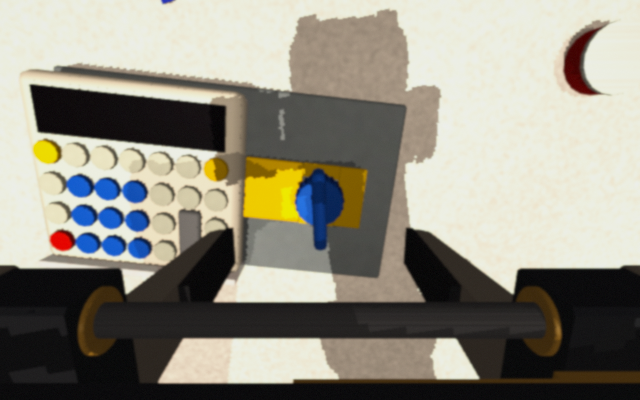

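```bash
python3 - <<'E'
from h import *
D=np.load("e.npz"); p,d,w=D["p"],D["d"],D["w"]; pi=p.astype(int)
near=(d>0)&(np.hypot(w[...,0]-.51,w[...,1]-.011)<.035)&(pi[...,2]>pi[...,0]+40)
q=w[near&(w[...,2]>.085)]; print(len(q),np.percentile(q[:,2],[5,50,95]),cv2.minAreaRect(q[:,:2].astype(np.float32)*1000))
A=np.c_[q[:,:2]-q[:,:2].mean(0),np.ones(len(q))]; print("top plane",np.linalg.lstsq(A,q[:,2],rcond=None)[0])
h=w[near&(w[...,2]<.072)&(w[...,2]>.055)]; print("hubtop",len(h),np.percentile(h[:,2],[10,50,90]))
D0=np.load("d.npz")
for D in(D0,np.load("e.npz")):
    P,W=D["p"].astype(int),D["w"]; m=(D["d"]>0)&(P[...,0]>P[...,2]+70)&(P[...,1]>P[...,2]+50)&(np.hypot(W[...,0]-.51,W[...,1]-.011)<.055)&(W[...,2]<.05)&(W[...,2]>.012); print("plate z",m.sum(),np.percentile(W[m][:,2],[10,50,90]))
p,_=viewer.read_camera("side"); 
i=viewer.camera_info("side"); c=i["rotation"].T@(np.array([.51,.011,.07])-i["eye"]); K=i["intrinsics"]; u,v=int(K[0,2]-K[0,0]*c[0]/c[2]),int(K[1,2]+K[1,1]*c[1]/c[2]); print(u,v)
save(cv2.resize(p[v-45:v+45,u-60:u+60],(640,480),interpolation=cv2.INTER_CUBIC),"f.png")
E
```

```text
1005 [0.08798364 0.09061748 0.09202271] ((510.8083190917969, 9.743432998657227), (10.008986473083496, 56.20237731933594), 81.69119262695312)
top plane [-0.01388563  0.00240416  0.09040211]
hubtop 1084 [0.06218257 0.06326095 0.06413739]
plate z 5570 [0.03728822 0.03828608 0.03922335]
plate z 4188 [0.03141956 0.03235585 0.03325819]
263 191
```

View pics/f.png

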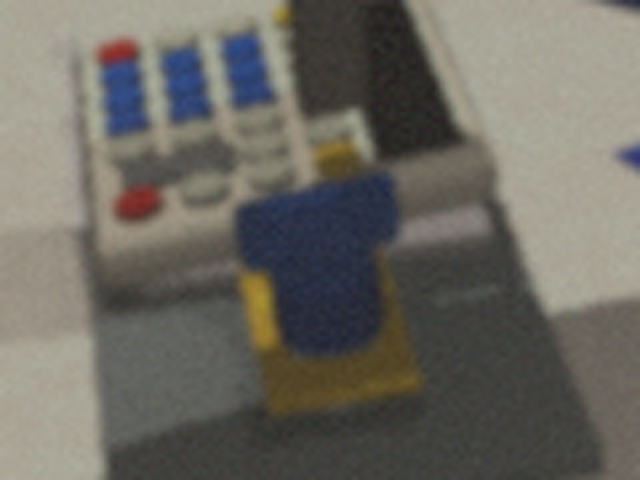

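The side view shows the nut upright on the stud with its hub pressed on the yellow plate. By depth, the plate is 5.9 mm lower than before (38.3 to 32.4 mm). The gripper is clear.

```bash
python3 -c "
from h import *
print(workorder.finish_job())"
```

```text
the job is handed in; nothing more can be done
None
```

I handed the job in with the nut upright on the stud and let go, holding the clamp plate down by about 5.9 of its 6 mm (measured by depth camera). The run took about 32 s and the bystanders were not touched, but the hand-in gave no verdict.

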